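Turn the bench carousel until the wax faces front

TASK

Push the rim of the green four-cup carousel round with a fingertip until the cup holding the pale block of wax stands at the front, squarely behind the red pointer of the stand, then take the hand away so that the carousel stays at rest there. Push only the carousel: do not touch or lift the things in its cups, and leave the tools and the wood block beside it where they lie.

Things in the scene. Friction and masses are not known exactly. Their poses are not given: they have to be found in the camera images.
- stand: dark steel stand fixed to the bench: round foot 124 mm across, 21 mm high in the middle; origin at the centre of its underside on the bench, on the carousel's turning axis. A flat arm 22 mm wide, at most 12 mm high, runs out along the stand's own -x (roughly towards the robot) to 161 mm from the axis and ends in the red pointer. It does not turn
- front (a point): the front place, a point fixed to the stand, 80 mm from the turning axis in the pointer's direction (the stand's own -x), 41 mm above the bench: the centre of the wax block must come over or under it
- carousel: green carousel of four round open cups; turns several times round, either way, on a vertical axis; origin on it, 22 mm above the bench, z up. Cups are centred 80 mm out on its +x, +y, -x, -y; each 92 mm across outside, 84 inside; underside 22, floor 28, rim 48 mm above the bench. Hub top 36 mm above the bench. Friction 0.12 N m (1 to 2 N at the rim): it stays where it is left
- notch (a point): one of the four notches of the rim between neighbouring cups, 105 mm from the axis and 35 mm above the bench; turns with the carousel, on the diagonal between its +x and +y (the others at each further 90 degrees). Nothing but the bench (and, at the front, the low arm) is below it; about 28 mm free to each cup wall, so a finger put down here can push a cup's outside round
- wax_block: pale cream block of wax, 32x60x26 mm, lying loose in one of the four cups (which one varies; up to about 10 mm of play); origin at the centre of its underside
- wax_tin: wide, low round grey metal tin, 56 mm across, 28 mm high, loose in another cup; origin at the centre of its underside
- thread_tin: narrower, taller round grey metal tin, 48 mm across, 38 mm high (its top 66 mm above the bench), loose in another cup; origin at the centre of its underside
- tape_roll: blue ring like a roll of tape, 66 mm across, hole 44 mm, 22 mm high, loose in another cup; origin at the centre of its underside
- block_b: loose beech block, 55x80x32 mm, lying on the bench left of the carousel; origin at the centre of its underside; bystander
- screwdriver_red: loose screwdriver with red handle, 199 mm long (along its own y), 29 mm high, lying on the bench right of the carousel; origin under its middle; bystander
- spring_clamp: loose spring clamp with orange and black handles, 73x118x21 mm, lying on the bench behind the carousel to the left; origin under its middle; bystander
Things that resemble listed ones, but are neither listed nor needed, are in the scene too. Several things have the shape of the wax_block; the one meant has the colours described above.

How it is judged:
By the outcome, as a careful person would: the job done as asked, in the order asked, and still so for the second after the job is handed in, with the robot touching nothing.
It also fails if it takes over 48 s, if anything falls off the work surface, if the arm or the gripper's body presses on something with over 40 N, if the wrist force passes 120 N, or if a joint passes its speed limit or range.

ROBOT

A 6-joint arm with a two-finger parallel gripper is mounted at the origin on a cart in front of the work surface, level with it; the furniture and walls round the work are solid. World frame = base frame: x ahead of the robot, y to its left, z up, the work surface at z = 0. Lengths are in m, angles in rad, forces in N, time in s.
With the tool pointing down it reaches from about 0.35 to 0.975 m from the base axis. Payload 4.9 kg.
Tool frame: the origin (TCP) lies at the very end of the fingers, on their centre line; the grasp point (between the pads) lies 19 mm behind it; z points along the fingers, y is the line along which they close (so a half turn about z gives the same grasp; the last joint's range is limited). The gripper opens to 85 mm and grips with 20 to 120 N. Pads are 22 mm wide; open, the fingers measure 114 mm over their backs; the gripper's body (76 mm by 85 mm) begins 54 mm behind the grasp point. The pads swing forward as they close: fully open they stand 13 mm farther back than shut.
Start: joints at [-0.119, 0.053, 1.613, -0, 1.476, -0.119], TCP at [0.625, 0, 0.231] pointing down, gripper open.
Joint ranges: [-3.01, 3.01], [-1.01, 2.22], [0.06, 2.58], [-1.02, 4.17], [0.09, 2.62], [-3.14, 3.14]. Speed limits (rad/s): [2.57, 2.57, 3.14, 3.14, 3.14, 3.14].

INTERFACE

Orientations are given as a rotation vector (axis times angle).
In Python, from station import ctrl gives the robot as it stands.
- The arm moves only by the tool jog_arm, never from a script. Its argument "plan" is a list of rows, each a list of 7 numbers: the shift along the tool's x, y, z in units of 0.02 m (1.0 is 0.02 m), then the turn, a rotation vector about the tool's x, y, z in units of 45 degrees (1.0 is 45 degrees), then the opening, from -1 (shut) to 1 (fully open). A call has 1 to 8 rows; each row shifts and turns the commanded pose from where the row before left it, along the tool's axes as they then stand; what a row does not reach is not made up. A row lasts 1/10 s, in which the tool goes at most 50 mm and 8.59 degrees, less where a joint would pass 70% of its speed; a pose out of reach is approached as far as the arm can. A call with a number of a shift or a turn outside -1 to 1 is refused whole. A call with a gripper value outside its range is refused whole. The fingers move at their own pace and stop on an object; "grip_force" is the grip in N (left out, the last holds). Time passes only in rows, so rows that do not move let the fingers close. It gives the time, the measured TCP pose, the force, the opening and the grip force at its end, in the units of the state.
- ctrl.get_obs(): the state, without advancing time (a new reading comes with each control period).
- ctrl.get_image(name): name is "scene" or "top" or "wrist"; returns (picture, depth): 420x560x3 uint8, red, green, blue; 420x560 float32, m along the optical axis (not along the pixel's ray), 0 where there is no reading.
- ctrl.camera_info(name): a dict with "camera_matrix" (3x3 intrinsics, pixels), "rvec" (rotation vector, rad) and "tvec" (3), from world to camera coordinates, as OpenCV has them; the wrist camera has in their place "T_tool_cam" (4x4, takes a point from camera to tool coordinates, whose origin is the TCP and whose axes are the flange's). Camera axes: x right, y down, z forward; pixel columns grow to the right and rows downward; lengths in m; the calibration is good to about 2 mm. A picture is of the moment at which its call begins: read the wrist's pose just before it. camera_info takes no time and is no camera call.
- ctrl.finish_job(): hands the job in; it is judged then, once.
The state is a dict: "t": time; "q": joint angles; "dq": joint speeds; "effort": joint torques, N m; "tool_pos": TCP position; "tool_rot": TCP orientation; "contact_force": force on the tool from outside, world axes, zero at the start; "wrist_torque": the same for the moment, N m; "opening": finger opening in m; "grip_force": force on a finger pad.
Only numpy, scipy, OpenCV 4.12 (cv2) and the standard library are available. Lean on these libraries where they do the work, as an engineer would, in place of code of your own. Each camera call takes 0.05 s, during which the arm holds its last target. There are 200 camera calls.

## Working session

There is one attempt and no reset: what is moved stays moved. The work goes in short steps, Python scripts to look and compute and a tool call to move; the robot and the scene stay as the last step left them, time stands still between calls to the robot, and variables do not carry over. Pictures are saved under pics/ and viewed, at most 10 in all, crops included, and the job is handed in when it is done.

Besides the shell and the picture viewer there is one more tool, called in YAML: its name, and indented under it one key for each argument. jog_arm: Moves the arm, as the interface text tells. Shifts and turns lie within -1 to 1; 1 stands for 0.02 m of shift or 45 degrees of turn. Its arguments: {"type":"object","properties":{"plan":{"type":"array"},"grip_force":{"type":"number"}},"required":["plan"]}

```bash
mkdir -p pics
python3 - <<'E'
from station import ctrl
import cv2,numpy as np
for n in("top","scene"):
    p,d=ctrl.get_image(n); cv2.imwrite(f"pics/{n}0.png",p[:,:,::-1]); np.savez(f"{n}0.npz",p=p,d=d)
    c=ctrl.camera_info(n); R=cv2.Rodrigues(np.array(c["rvec"]))[0]; print(n,c["camera_matrix"],-R.T@np.array(c["tvec"]).ravel(),R[2])
o=ctrl.get_obs();print(o["t"],o["tool_pos"],o["tool_rot"],o["opening"])
E
```

```text
top [[388.83750974   0.         277.51625123]
 [  0.         388.83750974 206.90393118]
 [  0.           0.           1.        ]] [0.41500389 0.14953742 0.97343866] [ 0.20688797 -0.01117367 -0.97830083]
scene [[428.8737465    0.         277.26826994]
 [  0.         428.8737465  208.48464933]
 [  0.           0.           1.        ]] [ 0.25479144 -0.45750729  0.56060696] [ 0.41853735  0.69510838 -0.58450905]
0.1 [6.24431582e-01 5.86761180e-05 2.30183874e-01] [-2.22043532e+00 -2.22035401e+00  1.80679486e-03] 0.08518096664927963
```

View pics/top0.png

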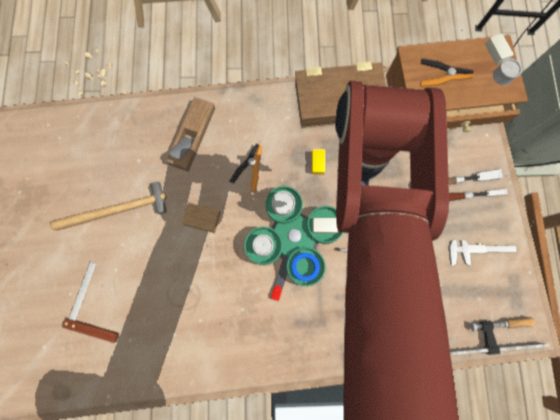

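View pics/scene0.png

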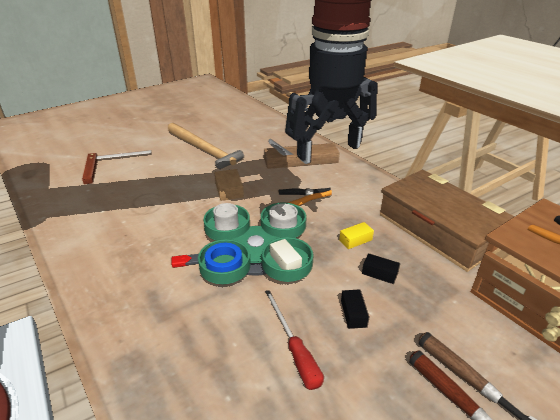

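Candidates for the wax:
- The pale cream block in the carousel's right cup: top (325,225), scene (286,254). This one fits the description.
- The yellow block: top (318,160), scene (356,235). Not it.
- The black blocks: scene (380,268) and (354,308). Not them.

The red pointer is at top (277,293). Next I'll measure the carousel and take a close crop of the chosen block.

```bash
cat > h.py <<'E'
from station import ctrl
import cv2,numpy as np
from scipy.optimize import least_squares
def cloud(n,p,d):
    c=ctrl.camera_info(n); K=np.array(c["camera_matrix"]); R=cv2.Rodrigues(np.array(c["rvec"]))[0]; t=np.array(c["tvec"]).ravel()
    v,u=np.mgrid[:420,:560]; r=np.stack([(u-K[0,2])/K[0,0],(v-K[1,2])/K[1,1],np.ones_like(d)],-1)*d[...,None]
    P=(r-t)@R; P[d==0]=np.nan; return P
def measure(n,p,d,x0):
    P=cloud(n,p,d); hsv=cv2.cvtColor(p,cv2.COLOR_RGB2HSV); H,S,V=[hsv[...,i].astype(int) for i in range(3)]
    near=np.hypot(P[...,0]-x0[0],P[...,1]-x0[1])
    g=(H>60)&(H<95)&(S>90)&(near<.16); rim=P[g&(P[...,2]>.042)&(P[...,2]<.054)]
    def f(x):
        a=x[2]+np.arange(4)*np.pi/2; C=x[:2]+.08*np.c_[np.cos(a),np.sin(a)]
        return np.abs(np.hypot(*(rim[:,None,:2]-C).transpose(2,0,1))-.044).min(1)
    s=least_squares(f,x0,loss="soft_l1",f_scale=.002)
    red=P[((H<6)|(H>174))&(S>170)&(V>110)&(P[...,2]<.03)&(near>.13)&(near<.175)]
    w=P[(S<70)&(V>170)&(H>8)&(H<40)&(near<.13)&(P[...,2]>.044)&(P[...,2]<.062)]
    return s.x,len(rim),np.median(np.abs(f(s.x))),np.nanmean(red,0),len(red),np.nanmean(w,0),len(w)
def show(n,p,d,x0):
    x,k,e,r,kr,w,kw=measure(n,p,d,x0); a=lambda q:np.degrees(np.arctan2(q[1]-x[1],q[0]-x[0]))
    print(n,"c",x[:2].round(4),"th",np.degrees(x[2]).round(2),k,e.round(4),"red",r.round(4),kr,a(r).round(1),"wax",w.round(4),kw,a(w).round(1),np.hypot(*(w[:2]-x[:2])).round(3)); return x
E
python3 - <<'E'
from h import *
for n in("top","scene"):
    z=np.load(n+"0.npz"); P=cloud(n,z["p"],z["d"])
    c={"top":(295,236),"scene":(256,241)}[n]; print(P[c[1],c[0]])
    x0=np.r_[P[c[1],c[0]][:2],-1.2]
    for a in(-1.2,-.8,-.4): show(n,z["p"],z["d"],np.r_[x0[:2],a])
p=np.load("scene0.npz")["p"]; cv2.imwrite("pics/crop.png",cv2.resize(p[190:310,160:420,::-1],None,fx=3,fy=3,interpolation=cv2.INTER_CUBIC))
E
```

```text
[0.53976502 0.09850998 0.03764928]
top c [0.5431 0.1001] th -72.83 565 0.0012 red [0.4053 0.1488 0.0133] 95 160.6 wax [0.5878 0.0756 0.0553] 581 -28.8 0.051
top c [0.5431 0.1001] th -72.83 565 0.0012 red [0.4053 0.1488 0.0133] 95 160.6 wax [0.5878 0.0756 0.0553] 581 -28.8 0.051
top c [0.5251 0.1166] th -29.72 565 0.011 red [0.4053 0.1488 0.0133] 95 165.0 wax [0.5878 0.0756 0.0553] 581 -33.2 0.075
[0.54037377 0.09400916 0.03841543]
scene c [0.5426 0.1007] th -72.74 1439 0.0009 red [0.4044 0.1466 0.0111] 165 161.6 wax [0.5763 0.067  0.0538] 856 -45.0 0.048
scene c [0.5426 0.1007] th -72.74 1439 0.0009 red [0.4044 0.1466 0.0111] 165 161.6 wax [0.5763 0.067  0.0538] 856 -45.0 0.048
scene c [0.5269 0.0707] th -34.47 1439 0.013 red [0.4044 0.1466 0.0111] 165 148.2 wax [0.5763 0.067  0.0538] 856 -4.3 0.05
```

View pics/crop.png

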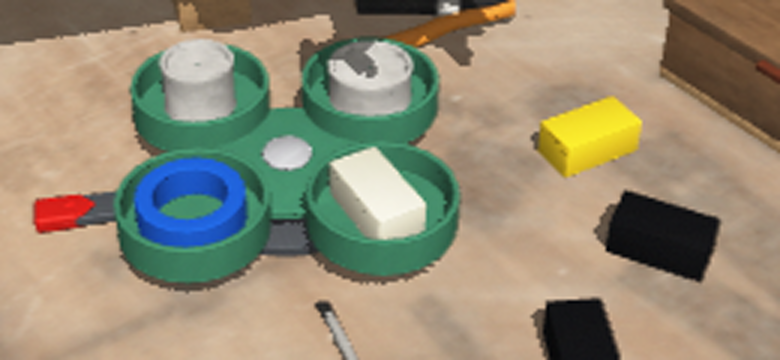

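The crop confirms it: the cream block is in the cup at about -72.8°, with the tape roll in the cup nearest the pointer. The axis is at (0.543, 0.100) and the pointer at about 161°, so I need about 126° clockwise. I'll put the shut fingers down in the notch at 62.2° (0.592, 0.193) and push round the far side.

jog_arm:
  plan:
    - [0.97,-0.16,0,0,0,0,-1]
    - [0.97,-0.16,0,0,0,0,-1]
    - [0.97,-0.16,0,0,0,0,-1]
    - [0.97,-0.16,0,0,0,0,-1]
    - [0.97,-0.16,0,0,0,0,-1]
    - [0.97,-0.16,0,0,0,0,-1]
    - [0.97,-0.16,0,0,0,0,-1]
    - [0.97,-0.16,0,0,0,0,-1]

```text
t: 0.9
tool_pos: [0.5989, 0.1559, 0.2306]
tool_rot: [-2.221, -2.221, 0.001]
contact_force: [0.7, 0.4, 0.8]
opening: 0.0002
grip_force: 0.0
```

jog_arm:
  plan:
    - [0.97,-0.16,0,0,0,0,-1]
    - [0.97,-0.16,0,0,0,0,-1]
    - [0,0,0,0,0,-0.18,-1]
    - [0,0,0,0,0,-0.18,-1]
    - [0,0,0,0,0,-0.18,-1]
    - [0,0,0,0,0,-0.18,-1]
    - [0,0,0,0,0,-0.18,-1]
    - [0,0,0,0,0,-0.18,-1]

```text
t: 1.7
tool_pos: [0.5926, 0.194, 0.2306]
tool_rot: [-1.101, -2.941, 0.001]
contact_force: [-0.5, 0.1, -0.1]
opening: 0.0002
grip_force: 0.0
```

jog_arm:
  plan:
    - [0,0,0.9,0,0,-0.18,-1]
    - [0,0,0.9,0,0,-0.12,-1]
    - [0,0,0.9,0,0,0,-1]
    - [0,0,0.9,0,0,0,-1]
    - [0,0,0.9,0,0,0,-1]
    - [0,0,0.9,0,0,0,-1]
    - [0,0,0,0,0,0,-1]

```text
t: 2.4
tool_pos: [0.5904, 0.1935, 0.119]
tool_rot: [-0.759, -3.042, 0.005]
contact_force: [0.5, -0.5, 0.2]
opening: 0.0
grip_force: 0.0
```

```bash
cat >> h.py <<'E'
from scipy.spatial.transform import Rotation as Ro
def tool(C=np.array([.5428,.1004])):
    o=ctrl.get_obs(); R=Ro.from_rotvec(o["tool_rot"]).as_matrix(); v=np.array(o["tool_pos"][:2])-C
    print("t",o["t"],"pos",np.round(o["tool_pos"],4),"r",np.hypot(*v).round(4),"ang",np.degrees(np.arctan2(v[1],v[0])).round(2),"ytool",np.degrees(np.arctan2(R[1,1],R[0,1])).round(2),"zt",R[:,2].round(3),"F",np.round(o["contact_force"],2),"open",o["opening"],"q",np.round(o["q"],2)); return o
E
python3 - <<'E'
from h import *
tool()
p,d=ctrl.get_image("scene"); cv2.imwrite("pics/s1.png",p[100:320,130:430,::-1].repeat(2,0).repeat(2,1))
E
```

```text
t 2.4 pos [0.5904 0.1935 0.119 ] r 0.1045 ang 62.91 ytool 61.99 zt [-0.007 -0.001 -1.   ] F [ 0.55 -0.51  0.23] open 1.0590385146478881e-05 q [ 0.2   0.14  1.71  0.    1.3  -0.89]
```

View pics/s1.png

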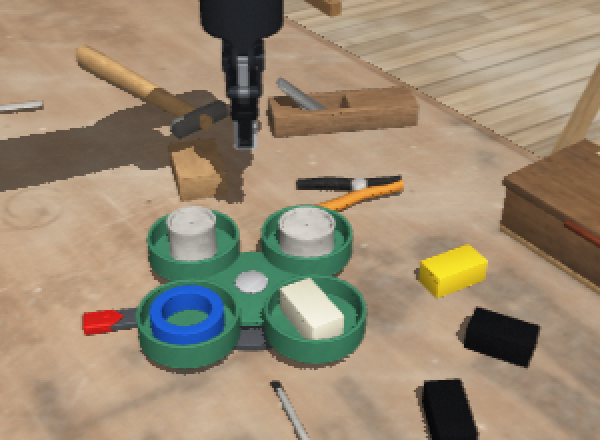

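The picture shows the shut fingertips at crop (245,148), above the back notch. Nothing is under them, and the clamp and wood block are clear. Descending to about z = 0.030.

jog_arm:
  plan:
    - [0,0,0.8,0,0,0,-1]
    - [0,0,0.8,0,0,0,-1]
    - [0,0,0.8,0,0,0,-1]
    - [0,0,0.7,0,0,0,-1]
    - [0,0,0.7,0,0,0,-1]
    - [0,0,0.65,0,0,0,-1]
    - [0,0,0,0,0,0,-1]

```text
t: 3.15
tool_pos: [0.5911, 0.1936, 0.0313]
tool_rot: [-0.756, -3.045, 0.003]
contact_force: [0.1, -0.0, 0.2]
opening: -0.0007
grip_force: 0.0
```

Run:
```python
from h import *
tool()
```

```text
t 3.15 pos [0.5911 0.1936 0.0313] r 0.105 ang 62.61 ytool 62.1 zt [-0.005 -0.001 -1.   ] F [ 0.09 -0.03  0.18] open -0.0007243357643111098 q [ 0.2   0.25  1.75 -0.    1.15 -0.89]
```

jog_arm:
  plan:
    - [-0.366,-0.013,0,0,0,0.0889,-1]
    - [-0.366,-0.013,0,0,0,0.0889,-1]
    - [-0.366,-0.013,0,0,0,0.0889,-1]
    - [-0.366,-0.013,0,0,0,0.0889,-1]
    - [-0.366,-0.013,0,0,0,0.0889,-1]

```text
t: 3.65
tool_pos: [0.6222, 0.1719, 0.035]
tool_rot: [1.279, 2.869, 0.002]
contact_force: [-1.4, 1.2, 0.6]
opening: -0.0002
grip_force: 0.7
```

Run:
```python
from h import *
tool()
```

```text
t 3.65 pos [0.6222 0.1719 0.035 ] r 0.1069 ang 42.0 ytool 41.93 zt [ 0.001  0.001 -1.   ] F [-1.45  1.23  0.61] open -0.00018063960436818887 q [ 0.15  0.29  1.7   0.    1.16 -0.58]
```

jog_arm:
  plan:
    - [-0.366,-0.025,0.04,0,0,0.0889,-1]
    - [-0.366,-0.025,0.04,0,0,0.0889,-1]
    - [-0.366,-0.025,0.04,0,0,0.0889,-1]
    - [-0.366,-0.025,0.04,0,0,0.0889,-1]
    - [-0.366,-0.013,0,0,0,0.0889,-1]
    - [-0.366,-0.013,0,0,0,0.0889,-1]
    - [-0.366,-0.013,0,0,0,0.0889,-1]
    - [-0.366,-0.013,0,0,0,0.0889,-1]

```text
t: 4.45
tool_pos: [0.6479, 0.1194, 0.0326]
tool_rot: [2.02, 2.404, 0.005]
contact_force: [0.4, 3.1, 0.9]
opening: 0.0002
grip_force: 1.0
```

Run:
```python
from h import *
tool()
p,d=ctrl.get_image("scene"); cv2.imwrite("pics/s2.png",p[100:320,130:430,::-1].repeat(2,0).repeat(2,1))
```

```text
t 4.45 pos [0.6479 0.1194 0.0326] r 0.1068 ang 10.27 ytool 9.92 zt [ 0.003  0.001 -1.   ] F [0.39 3.09 0.9 ] open 0.0002395892319992891 q [ 0.07  0.32  1.67  0.    1.16 -0.1 ]
```

View pics/s2.png

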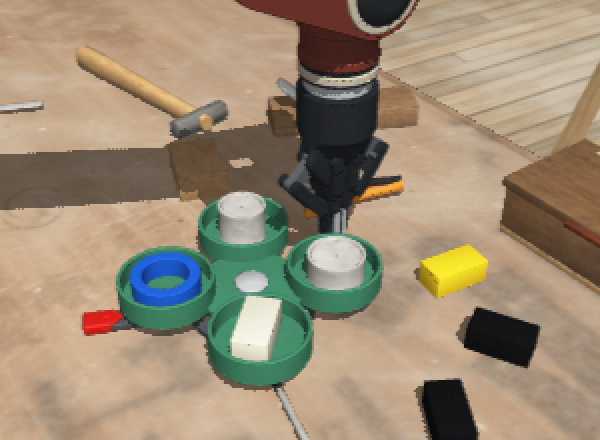

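The push works: the wax cup is now at crop (262,345) and the finger sits against the wax-tin cup. The screwdriver tip is near the path, so I'll check its position and the current carousel angle.

Run:
```python
from h import *
z=np.load("scene0.npz"); P=cloud("scene",z["p"],z["d"])
for u,v in[(267,293),(269,296),(272,302),(280,318),(290,336)]:
    q=P[v,u]; w=q[:2]-[.5428,.1004]; print(u,v,q.round(4),"r",np.hypot(*w).round(3),np.degrees(np.arctan2(w[1],w[0])).round(1))
p,d=ctrl.get_image("scene"); show("scene",p,d,np.r_[.5428,.1004,np.radians(-113)])
```

```text
267 293 [ 0.5064 -0.0063  0.0085] r 0.113 -108.8
269 296 [ 0.5057 -0.0145  0.009 ] r 0.121 -107.9
272 302 [ 0.5032 -0.029   0.0092] r 0.135 -107.0
280 318 [ 0.4959 -0.067   0.0119] r 0.174 -105.6
290 336 [ 0.4903 -0.1061  0.0135] r 0.213 -104.3
scene c [0.5426 0.1007] th -113.94 1443 0.0009 red [0.4044 0.1466 0.0111] 164 161.6 wax [0.5592 0.0544 0.0539] 1061 -70.2 0.049
```

jog_arm:
  plan:
    - [-0.366,-0.03,0.02,0,0,0.0889,-1]
    - [-0.366,-0.03,0.02,0,0,0.0889,-1]
    - [-0.366,-0.03,0.02,0,0,0.0889,-1]
    - [-0.366,-0.03,0.02,0,0,0.0889,-1]
    - [-0.366,-0.013,0,0,0,0.0889,-1]
    - [-0.366,-0.013,0,0,0,0.0889,-1]
    - [-0.366,-0.013,0,0,0,0.0889,-1]
    - [-0.366,-0.013,0,0,0,0.0889,-1]

```text
t: 5.35
tool_pos: [0.6406, 0.0616, 0.031]
tool_rot: [2.602, 1.756, 0.006]
contact_force: [2.3, 1.1, 1.6]
opening: 0.0005
grip_force: 1.1
```

Run:
```python
from h import *
tool()
```

```text
t 5.35 pos [0.6406 0.0616 0.031 ] r 0.1052 ang -21.64 ytool -21.97 zt [ 0.004  0.    -1.   ] F [2.34 1.14 1.58] open 0.00045049826303475096 q [-0.02  0.29  1.71  0.    1.15  0.36]
```

jog_arm:
  plan:
    - [-0.366,-0.015,0,0,0,0.0889,-1]
    - [-0.366,-0.015,0,0,0,0.0889,-1]
    - [-0.366,-0.015,0,0,0,0.0889,-1]
    - [-0.366,-0.015,0,0,0,0.0889,-1]
    - [-0.366,-0.015,0,0,0,0.0889,-1]
    - [-0.366,-0.015,0,0,0,0.0889,-1]
    - [-0.366,-0.015,0,0,0,0.0889,-1]
    - [-0.366,-0.015,0,0,0,0.0889,-1]

```text
t: 6.15
tool_pos: [0.6047, 0.0157, 0.031]
tool_rot: [2.986, 0.971, 0.006]
contact_force: [1.9, -0.4, 1.2]
opening: 0.0001
grip_force: 1.1
```

jog_arm:
  plan:
    - [-0.275,-0.01,0,0,0,0.0667,-1]
    - [-0.275,-0.01,0,0,0,0.0667,-1]
    - [-0.183,-0.005,0,0,0,0.0444,-1]
    - [-0.183,-0.005,0,0,0,0.0444,-1]
    - [0,0,0,0,0,0,-1]
    - [0,0,0,0,0,0,-1]

```text
t: 6.75
tool_pos: [0.5882, 0.0066, 0.0302]
tool_rot: [3.059, 0.711, 0.003]
contact_force: [1.3, -1.0, 1.6]
opening: 0.0
grip_force: 0.9
```

```bash
cat >> h.py <<'E'
def waxc(n,p,d,x):
    # block centre from top-face points in the cup, and arm direction from dark arm points
    P=cloud(n,p,d); hsv=cv2.cvtColor(p,cv2.COLOR_RGB2HSV).astype(int); H,S,V=hsv[...,0],hsv[...,1],hsv[...,2]
    m=((H>10)&(H<40)&(S>15)&(S<90)&(V>150)&(P[...,2]>.048)&(P[...,2]<.06)&(np.abs(np.hypot(P[...,0]-x[0],P[...,1]-x[1])-.08)<.045)).astype(np.uint8)
    k,L,st,ce=cv2.connectedComponentsWithStats(m)
    for i in range(1,k):
        if st[i,4]>150:
            r=cv2.minAreaRect((P[L==i][:,:2]*1000).astype(np.float32)); q=np.array(r[0])/1000-x[:2]
            print(n,"comp px",ce[i].round(),st[i,4],"rect mm",np.round(r[1],1),"r",np.hypot(*q).round(4),"ang",np.degrees(np.arctan2(q[1],q[0])).round(2))
E
python3 - <<'E'
from h import *
tool()
for n in("scene","top"):
    p,d=ctrl.get_image(n); x=show(n,p,d,np.r_[.5428,.1004,np.radians(175)]); waxc(n,p,d,x)
    cv2.imwrite(f"pics/{n}3.png",p[:,:,::-1])
E
```

```text
t 6.75 pos [0.5882 0.0066 0.0302] r 0.1042 ang -64.16 ytool -63.82 zt [ 0.002 -0.    -1.   ] F [ 1.34 -1.04  1.63] open 4.903054319984444e-06 q [-0.12  0.17  1.84 -0.    1.13  1.  ]
scene c [0.5426 0.1006] th 171.64 1300 0.0009 red [0.4043 0.1465 0.0111] 164 161.6 wax [0.5019 0.0596 0.0536] 1142 -134.9 0.058
scene comp px [215. 241.] 271 rect mm [33.7 59.4] r 0.0775 ang 169.55
top c [0.5431 0.1   ] th 171.55 493 0.0012 red [0.406  0.1484 0.0136] 100 160.5 wax [0.4655 0.1144 0.0557] 331 169.5 0.079
top comp px [290. 267.] 329 rect mm [30.6 58.2] r 0.0781 ang 169.59
```

View pics/top3.png

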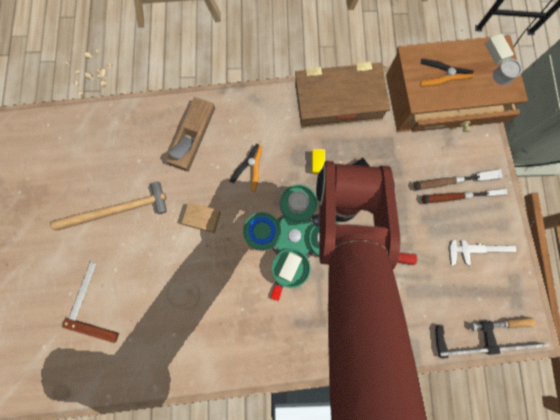

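The wax block is in the front cup at (290,267), 169.6° about the axis, with the pointer at about 161° (277,293). About 9° more, slowly.

jog_arm:
  plan:
    - [-0.137,-0.003,0,0,0,0.0333,-1]
    - [-0.137,-0.003,0,0,0,0.0333,-1]
    - [-0.137,-0.003,0,0,0,0.0333,-1]
    - [-0.137,-0.003,0,0,0,0.0333,-1]
    - [-0.092,-0.002,0,0,0,0.0222,-1]
    - [-0.092,-0.002,0,0,0,0.0222,-1]
    - [0,0,0,0,0,0,-1]
    - [0,0,0,0,0,0,-1]

```text
t: 7.65
tool_pos: [0.5733, 0.0014, 0.0291]
tool_rot: [-3.102, -0.494, 0.002]
contact_force: [0.5, -1.2, 0.3]
opening: 0.0004
grip_force: 0.4
```

Run:
```python
from h import *
tool()
for n in("scene","top"):
    p,d=ctrl.get_image(n); x=show(n,p,d,np.r_[.5428,.1004,np.radians(163)]); waxc(n,p,d,x)
    P=cloud(n,p,d); hsv=cv2.cvtColor(p,cv2.COLOR_RGB2HSV).astype(int)
    near=np.hypot(P[...,0]-x[0],P[...,1]-x[1]); m=((hsv[...,0]<6)|(hsv[...,0]>174))&(hsv[...,1]>150)&(near>.1)&(near<.18)&(P[...,0]<.45)
    Q=P[m]; print(n,"redz",np.percentile(Q[:,2],[5,50,95]).round(4))
    Q=Q[Q[:,2]>np.median(Q[:,2])-.001]; r=cv2.minAreaRect((Q[:,:2]*1000).astype(np.float32)); q=np.array(r[0])/1000-x[:2]; print(r,np.degrees(np.arctan2(q[1],q[0])))
```

```text
t 7.65 pos [0.5733 0.0014 0.0291] r 0.1036 ang -72.89 ytool -71.91 zt [-0.001  0.    -1.   ] F [ 0.54 -1.21  0.26] open 0.000368354793532305 q [-0.13  0.14  1.88  0.    1.12  1.13]
scene c [0.5426 0.1006] th 162.53 1234 0.0009 red [0.4044 0.1466 0.0111] 165 161.6 wax [0.4966 0.0652 0.0537] 1125 -142.4 0.058
scene comp px [213. 237.] 248 rect mm [33.4 60.1] r 0.0773 ang 160.39
scene redz [0.0142 0.3986 0.4569]
((416.8513488769531, -2.2234535217285156), (46.2091178894043, 67.55901336669922), 86.90621185302734) -140.7370276929851
top c [0.543  0.0999] th 162.42 493 0.0012 red [0.4058 0.1485 0.0133] 101 160.5 wax [0.4765 0.1139 0.0556] 383 168.1 0.068
top comp px [285. 265.] 327 rect mm [31.  58.3] r 0.078 ang 160.19
top redz [0.0114 0.0173 0.4783]
((409.4256286621094, 58.56969451904297), (77.45291900634766, 184.28680419921875), 21.758037567138672) -162.8027185195226
```

The wax is at 160.3°, the cup at 162.5° and the pointer at about 161°, so it's squared up. Backing off 10 mm within the notch, then lifting.

jog_arm:
  plan:
    - [0.25,0,0,0,0,0,-1]
    - [0.25,0,0,0,0,0,-1]
    - [0,0,0,0,0,0,-1]
    - [0,0,-0.5,0,0,0,-1]
    - [0,0,-0.8,0,0,0,-1]
    - [0,0,-1,0,0,0,-1]
    - [0,0,-1,0,0,0,-1]
    - [0,0,-1,0,0,0,-1]

```text
t: 8.55
tool_pos: [0.5837, 0.0044, 0.1181]
tool_rot: [3.102, 0.494, 0.003]
contact_force: [-0.2, 0.2, 1.0]
opening: -0.0001
grip_force: 0.0
```

jog_arm:
  plan:
    - [0,0,-1,0,0,0,-1]
    - [0,0,-1,0,0,0,-1]
    - [0,1,-1,0,0,0,-1]
    - [0,1,-1,0,0,0,-1]
    - [0,1,0,0,0,0,-1]
    - [0,1,0,0,0,0,-1]
    - [0,0,0,0,0,0,-1]
    - [0,0,0,0,0,0,-1]

```text
t: 9.35
tool_pos: [0.6074, -0.0719, 0.1938]
tool_rot: [-3.101, -0.492, 0.004]
contact_force: [0.5, 0.2, -1.7]
opening: 0.0004
grip_force: 0.0
```

Run:
```python
from h import *
tool()
for n in("scene","top"):
    p,d=ctrl.get_image(n); x=show(n,p,d,np.r_[.5428,.1004,np.radians(163)]); waxc(n,p,d,x)
    if n=="scene": cv2.imwrite("pics/s4.png",p[:,:,::-1])
```

```text
t 9.35 pos [ 0.6074 -0.0719  0.1938] r 0.184 ang -69.46 ytool -71.97 zt [-0.003  0.001 -1.   ] F [ 0.54  0.25 -1.69] open 0.0003661601705991536 q [-0.24  0.05  1.68  0.    1.42  1.02]
scene c [0.5426 0.1006] th 162.51 1492 0.0009 red [0.4044 0.1467 0.011 ] 165 161.6 wax [0.5051 0.0655 0.0536] 1194 -136.9 0.051
scene comp px [213. 238.] 375 rect mm [33.2 59.9] r 0.0775 ang 160.26
top c [0.5432 0.1002] th 162.44 573 0.0013 red [0.4059 0.1486 0.0132] 99 160.6 wax [0.4974 0.0718 0.0554] 711 -148.1 0.054
top comp px [284. 265.] 282 rect mm [31.  58.5] r 0.078 ang 160.48
```

View pics/s4.png

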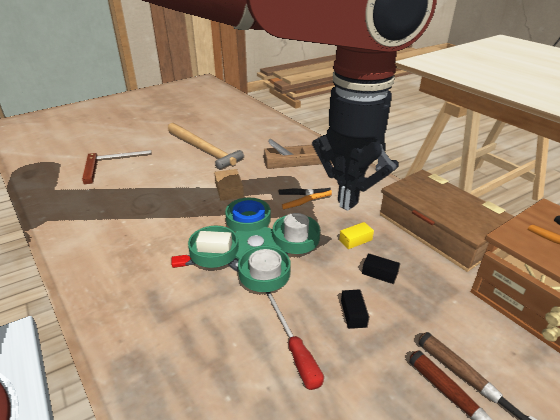

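The wax cup stands at the front behind the red pointer: wax at (213,242), pointer at (180,261). The hand is clear and the bystanders haven't moved.

```bash
python3 -c "
from station import ctrl
print(ctrl.finish_job())"
```

```text
the job is handed in; nothing more can be done
None
```

The carousel is at rest with the wax block's cup at the front, the wax within about 1° of the red pointer; the hand is clear, the tools and wood block lie where they were, and the job is handed in (about 9.5 s used).

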